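# Stroke the long linear slide on the engine bench

### The arm

A 7-joint arm with a two-finger parallel gripper is mounted at the origin on the work surface. World frame = base frame: x ahead of the robot, y to its left, z up, the work surface at z = 0. Lengths are in m, angles in rad, forces in N, time in s.
With the tool pointing down it reaches from about 0.425 to 0.925 m from the base axis. Payload 6.8 kg.
Tool frame: the origin (TCP) lies midway between the tips of the shut fingers; the grasp point (between the pads) lies r.grip_point_offset behind it (r.grip_point_offset is the distance from the TCP to the grasp point, in m); z points along the fingers, y is the direction in which the jaws open and shut (so a half turn about z gives the same grasp; the last joint's range is limited). The gripper opens to 85 mm and grips with 20 to 120 N. Pads are 22 mm wide; open, the fingers measure 114 mm over their backs; the gripper's body (76 mm by 85 mm) begins 54 mm behind the grasp point. The pads swing forward as they close: fully open they stand 13 mm farther back than shut.
Start: joints at [1.028, 0.477, 0.022, 1.555, -0.011, 1.109, -0.083], TCP at [0.284, -0.612, 0.231] pointing down, gripper open.
Joint ranges: [-2.96, 2.96], [-0.34, 2.1], [-1.41, 1.46], [0.24, 2.44], [-1.37, 4.51], [0.17, 1.92], [-2.96, 2.96]. Speed limits (rad/s): [2.39, 2.39, 3.14, 3.14, 3.14, 3.14, 3.14].

### API

Orientations are given as a rotation vector (axis times angle).
In Python, from bench import r gives the robot as it stands. The module is installed in compiled form; this text tells all that it offers.
- The arm moves only by the tool play_rows, never from a script. Its argument "deltas" is a list of rows, each a list of 3 entries, a list of its own where there are three numbers: the finger opening in mm, from 0 to 85.4, then the shift along the tool's x, y, z in mm, then the turn, a rotation vector about the tool's x, y, z in rad. A call has 1 to 8 rows; each row is the pose to reach, as a shift and turn from the pose measured when the call began, along the tool's axes at that moment; what a row does not reach only later rows make up. A row lasts 1/8 s, in which the tool goes at most 62.5 mm and 10.7 degrees, less where a joint would pass 70% of its speed; a pose out of reach is approached as far as the arm can. A call with a gripper value outside its range is refused whole. The fingers move at their own pace and stop on an object; "squeeze" is the grip in N (left out, the last holds). Time passes only in rows, so rows that repeat a pose let the fingers close. It gives the time, the measured TCP pose, the force and the opening at its end, in the units of the state.
- r.get_obs(): the state, without advancing time (a new reading comes with each control period).
- r.grab_frame(name): name is "scene" or "top" or "wrist"; returns (picture, depth): 480x640x3 uint8, red, green, blue; 480x640 float32, m along the optical axis (not along the pixel's ray), 0 where there is no reading.
- r.camera_model(name): a dict with "mtx" (3x3 intrinsics, pixels), "rvec" (rotation vector, rad) and "tvec" (3), from world to camera coordinates, as OpenCV has them; the wrist camera has in their place "T_tool_cam" (4x4, takes a point from camera to tool coordinates, whose origin is the TCP and whose axes are the flange's). Camera axes: x right, y down, z forward; pixel columns grow to the right and rows downward; lengths in m; the calibration is good to about 2 mm. A picture is of the moment at which its call begins: read the wrist's pose just before it. camera_model takes no time and is no camera call.
- r.hand_in(): hands the job in, once; it reports no verdict.
The state is a dict: "clock": time; "joints": joint angles; "qvel": joint speeds; "tau": joint torques, N m; "tcp_pos": TCP position; "orientation": TCP orientation; "contact_force": force on the tool from outside, world axes, zero at the start; "moment": the same for the moment, N m; "grip_width": finger opening in m.
Only numpy, scipy, OpenCV 4.12 (cv2) and the standard library are available. Lean on these libraries where they do the work, as an engineer would, in place of code of your own. Each camera call takes 0.05 s, during which the arm holds its last target. There are 200 camera calls.

### The job

Two linear slides lie on the workshop bench; check the longer one for sticky spots. Slowly and steadily (about 10 cm a second, never hurried) run its carriage by the knob all the way to the end with the upright stop plate, then in the other direction through its whole travel to the end with the small round stop pin, and leave it there. Leave the carriage of the shorter slide where it is.

Things in the scene. Friction and masses are not known exactly. Their poses are not given: they have to be found in the camera images.
- long_slide: The longer slide, fixed on the left or right of the bench: aluminium base plate 320 x 80 x 12 mm, dark steel rail along it. Origin: centre of the underside. x runs along the rail from the upright stop plate (60 wide, 12 thick, top 50 mm over the bench) to the round stop pin on the rail (16 mm diameter, top 46 mm), within 35 degrees of the robot's straight ahead; z is up.
- long_carriage (a joint): Position of the long slide's carriage along the rail in m: 0 is against the stop plate, 0.18 is against the stop pin, growing along long_slide's x axis. It starts somewhere in between, has a friction of about 3 N and a light drag, and stays where it is left.
- long_knob (a point): Point in the long slide's knob, 74 mm over the bench, at x = -0.09 + long_carriage in long_slide's frame. The knob is an upright black cylinder, 24 mm diameter, 49 to 96 mm over the bench, amid a steel carriage 70 mm long (along the rail), 60 mm wide, top 46 mm over the bench; a 34 mm wide collar at the knob's foot reaches 49 mm.
- short_knob (a point): The like point, 74 mm above the bench, in the same kind of knob on the same kind of carriage of the shorter slide (base plate 210 x 80 mm, travel 70 mm), which lies to the other side of the bench. To be left alone.

How it is judged:
By the outcome, as a careful person would: the job done as asked, in the order asked, and still so for the second after the job is handed in, with the robot touching nothing.
It also fails if it takes over 32 s, if anything falls off the work surface, if the arm or the gripper's body presses on something with over 40 N, if the wrist force passes 120 N, or if a joint passes its speed limit or range.

## Working session

There is one attempt and no reset: what is moved stays moved. The work goes in short steps, Python scripts to look and compute and a tool call to move; the robot and the scene stay as the last step left them, time stands still between calls to the robot, and variables do not carry over. Pictures are saved under pics/ and viewed, about 8 in all and at most 12, crops included, and the job is handed in when it is done.

Besides the shell and the picture viewer there is one more tool, called after "Emit:" as name(argument=value, ...), one argument or row to a line, values as JSON. play_rows: Moves the arm, as the interface text tells. Its arguments: {"type":"object","properties":{"deltas":{"type":"array"},"squeeze":{"type":"number"}},"required":["deltas"]}

```bash
mkdir -p pics; python3 - <<'E'
from bench import r
import cv2,numpy as np
o=r.get_obs();print(o['clock'],o['tcp_pos'],o['orientation'],o['grip_width'],r.grip_point_offset)
for n in("top","scene"):
    p,d=r.grab_frame(n);np.savez(f'{n}.npz',p=p,d=d);cv2.imwrite(f'pics/{n}0.png',p[...,::-1])
    m=r.camera_model(n);R=cv2.Rodrigues(np.array(m['rvec']))[0];print(n,m['mtx'],-R.T@np.array(m['tvec']).ravel())
E
```

```text
0.0 [ 0.28404258 -0.61166199  0.23033648] [-3.06594190e+00 -6.77231223e-01  8.17870453e-04] 0.08526731600547925 0.0187
top [[594.85399669   0.         320.1225918 ]
 [  0.         594.85399669 241.04016984]
 [  0.           0.           1.        ]] [ 0.3833731  -0.03109369  0.86523721]
scene [[575.05328874   0.         316.36094373]
 [  0.         575.05328874 248.63729453]
 [  0.           0.           1.        ]] [0.84918304 0.34380755 0.89074493]
```

View pics/top0.png

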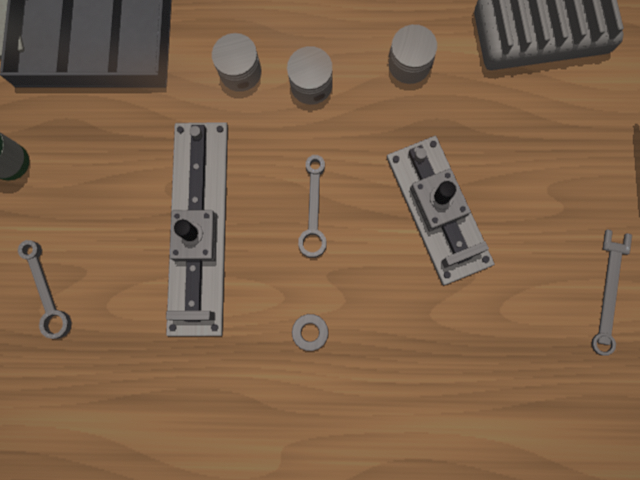

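View pics/scene0.png

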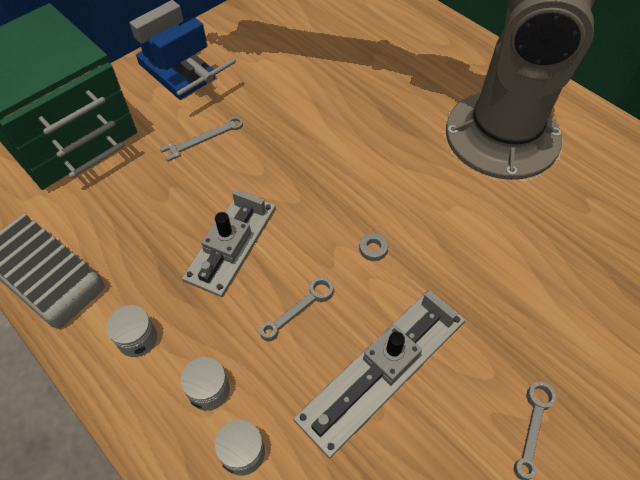

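The top view shows the long slide on the left. Its corners are near (176,123), (227,124), (222,335) and (167,335), the stop plate at (189,315), the pin at (196,131) and the knob top at (185,230). The short slide is on the right, with its knob at (446,190). The scene view agrees.

```bash
cat > h.py <<'E'
import cv2,numpy as np
from bench import r
def cast(n,uv,z):
    m=r.camera_model(n);R=cv2.Rodrigues(np.array(m['rvec']))[0];c=-R.T@np.array(m['tvec']).ravel()
    uv=np.atleast_2d(np.array(uv,float));d=np.c_[uv,np.ones(len(uv))]@np.linalg.inv(m['mtx']).T@R
    return c+d*((z-c[2])/d[:,2])[:,None]
E
python3 - <<'E'
from h import *
f=np.load('top.npz');p=f['p'];hsv=cv2.cvtColor(p,cv2.COLOR_RGB2HSV)
m=((hsv[...,1]<60)).astype(np.uint8)
sub=np.zeros_like(m);sub[110:345,155:240]=m[110:345,155:240]
cs,_=cv2.findContours(sub,0,1);c=max(cs,key=cv2.contourArea);rc=cv2.minAreaRect(c);b=cv2.boxPoints(rc);print(b)
w=cast('top',[(176,123),(227,124),(222,335),(167,335)],.012);print('corners',w.round(4))
print('box',cast('top',b,.012).round(4), [np.linalg.norm(w[i]-w[i-1]).round(4) for i in range(4)])
print('center',w.mean(0),'axis',np.degrees(np.arctan2(*(w[:2].mean(0)-w[2:].mean(0))[[1,0]])))
print('pin',cast('top',[(196,131)],.046),'plate',cast('top',[(189,315)],.05))
# knob top: dark
dk=(hsv[...,2]<35).astype(np.uint8)
for n,(a,b_,c0,d0) in {'long':(205,265,172,214),'short':(172,222,412,470)}.items():
    s=np.zeros_like(dk);s[a:b_,c0:d0]=dk[a:b_,c0:d0];cs,_=cv2.findContours(s,0,1);c=max(cs,key=cv2.contourArea);print(n,cv2.minAreaRect(c),cv2.boundingRect(c))
print('scene knob top long',cast('scene',[(397,336)],.096),'short',cast('scene',[(222,217)],.096))
print('top knob top guess',cast('top',[(183,228)],.096),cast('top',[(447,187)],.096))
from scipy.spatial.transform import Rotation as Ro
print(Ro.from_rotvec(r.get_obs()['orientation']).as_matrix().round(3))
E
```

```text
[[165.32498 334.9507 ]
 [171.60587 121.40018]
 [228.05704 123.06052]
 [221.77615 336.61105]]
corners [[0.7064 0.2185 0.012 ]
 [0.7049 0.1406 0.012 ]
 [0.3897 0.1355 0.012 ]
 [0.3887 0.2145 0.012 ]]
box [[0.3887 0.2169 0.012 ]
 [0.709  0.2253 0.012 ]
 [0.7064 0.139  0.012 ]
 [0.3874 0.1357 0.012 ]] [np.float64(0.3178), np.float64(0.0779), np.float64(0.3153), np.float64(0.079)]
center [0.54741316 0.17726018 0.012     ] axis 0.8147213865078514
pin [[0.68138758 0.17857714 0.046     ]] plate [[0.41589349 0.17467012 0.05      ]]
long ((185.74002075195312, 230.1800079345703), (24.200000762939453, 15.800000190734863), 36.86989974975586) (175, 220, 23, 21)
short ((444.3460998535156, 192.7307586669922), (15.808956146240234, 23.574758529663086), 33.6900634765625) (435, 182, 21, 22)
scene knob top long [[0.52985078 0.17624755 0.096     ]] short [[ 0.58607166 -0.17182413  0.096     ]]
top knob top guess [[0.5285364  0.17675088 0.096     ]] [[ 0.58611393 -0.17248707  0.096     ]]
[[ 0.907  0.421 -0.001]
 [ 0.421 -0.907  0.001]
 [-0.    -0.002 -1.   ]]
```

```bash
python3 - <<'E'
from h import *
f=np.load('scene.npz');d=f['d'];m=r.camera_model('scene');R=cv2.Rodrigues(np.array(m['rvec']))[0]
v,u=np.mgrid[:480,:640];P=(np.stack([u,v,np.ones_like(u)],-1)@np.linalg.inv(m['mtx']).T*d[...,None]-np.array(m['tvec']).ravel())@R
ok=(d>0)&(P[...,2]>.05)
P=P[ok]
# max height per 10 cm cell
for x in np.arange(0,.9,.1):
    print(f'{x:.1f}',[f'{y:.1f}:{P[s][:,2].max():.2f}' for y in np.arange(-1,.5,.1) if (s:=(abs(P[:,0]-x-.05)<.05)&(abs(P[:,1]-y-.05)<.05)).sum()>15])
E
```

```text
0.0 ['-0.1:0.34', '-0.0:0.36']
0.1 []
0.2 []
0.3 ['-0.7:0.14', '-0.6:0.14', '-0.5:0.08']
0.4 ['-0.7:0.14', '-0.6:0.14', '-0.5:0.08', '0.1:0.05', '0.2:0.05']
0.5 ['-0.8:0.20', '-0.7:0.20', '-0.6:0.20', '-0.3:0.05', '-0.2:0.10', '0.1:0.10']
0.6 ['-0.8:0.20', '-0.7:0.20', '-0.6:0.20', '-0.5:0.17']
0.7 ['-0.7:0.20', '-0.6:0.20', '-0.5:0.17', '-0.2:0.06', '-0.1:0.06', '-0.0:0.06', '0.1:0.07']
0.8 ['-0.5:0.08', '-0.4:0.08', '-0.3:0.08', '-0.2:0.06', '-0.0:0.06', '0.1:0.06']
```

Emit:
play_rows(
  deltas=[
    [85, [20, -22, 0], [0, 0, 0.02]],
    [85, [55, -60, 0], [0, 0, 0.05]],
    [85, [92, -100, 0], [0, 0, 0.08]],
    [85, [129, -142, 0], [0, 0, 0.11]],
    [85, [166, -184, 0], [0, 0, 0.14]],
    [85, [203, -225, 0], [0, 0, 0.17]],
    [85, [240, -266, 0], [0, 0, 0.2]],
    [85, [277, -306, 0], [0, 0, 0.23]],
  ],
  squeeze=30,
)

```text
clock: 1.1
tcp_pos: [0.4065, -0.2157, 0.2308]
orientation: [-3.124, -0.32, 0.001]
contact_force: [0.8, -0.1, 0.8]
grip_width: 0.0848
```

Emit:
play_rows(
  deltas=[
    [85, [28, -50, 8], [0, 0, 0.03]],
    [85, [56, -100, 16], [0, 0, 0.06]],
    [85, [84, -150, 24], [0, 0, 0.09]],
    [85, [112, -200, 32], [0, 0, 0.12]],
    [85, [140, -250, 40], [0, 0, 0.15]],
    [85, [168, -300, 50], [0, 0, 0.17]],
    [85, [192, -345, 58], [0, 0, 0.19]],
    [85, [199, -360, 62], [0, 0, 0.19]],
  ],
)

```text
clock: 2.1
tcp_pos: [0.5281, 0.1811, 0.1685]
orientation: [-3.139, -0.029, 0.003]
contact_force: [-0.2, -0.1, 0.2]
grip_width: 0.0851
```

```bash
python3 - <<'E'
from h import *
from scipy.spatial.transform import Rotation as Ro
o=r.get_obs();print(o['clock'],o['tcp_pos'],o['orientation'],abs(o['qvel']).max())
p,d=r.grab_frame('wrist');cv2.imwrite('pics/w1.png',p[...,::-1])
m=r.camera_model('wrist');T=np.eye(4);T[:3,:3]=Ro.from_rotvec(o['orientation']).as_matrix();T[:3,3]=o['tcp_pos']
T=T@np.array(m['T_tool_cam']);v,u=np.mgrid[:480,:640]
P=np.stack([u,v,np.ones_like(u)],-1)@np.linalg.inv(m['mtx']).T*d[...,None]@T[:3,:3].T+T[:3,3]
s=(d>0)&(abs(P[...,2]-.096)<.006)&(abs(P[...,0]-.53)<.05)&(abs(P[...,1]-.177)<.04)
q=P[s];print(s.sum(),q.mean(0) if s.sum() else 0,q.min(0) if s.sum() else 0,q.max(0) if s.sum() else 0)
E
```

```text
2.1 [0.52811585 0.18107683 0.16852563] [-3.13854112e+00 -2.86807899e-02  2.81468734e-03] 0.20981826261223138
1175 [0.53210674 0.17851755 0.09587093] [0.52002561 0.16650238 0.09011999] [0.54283217 0.19018929 0.09833159]
```

View pics/w1.png

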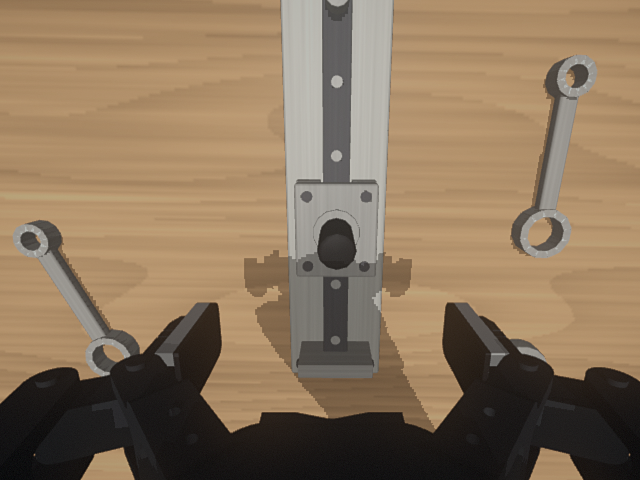

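The wrist view shows the knob at (337,245), centred between the open fingers. It measures (0.531, 0.178), which agrees with the top view to about 3 mm. I'll descend and grip.

Emit:
play_rows(
  deltas=[
    [85, [2, 2, 20], [0, 0, 0]],
    [85, [3, 3, 45], [0, 0, 0]],
    [85, [3, 3, 70], [0, 0, 0]],
    [85, [3, 3, 92], [0, 0, 0]],
    [85, [3, 3, 106], [0, 0, 0]],
    [85, [3, 3, 110], [0, 0, 0]],
    [50, [3, 3, 110], [0, 0, 0]],
    [35, [3, 3, 110], [0, 0, 0]],
  ],
  squeeze=25,
)

```text
clock: 3.15
tcp_pos: [0.5313, 0.1791, 0.059]
orientation: [-3.138, -0.029, 0.001]
contact_force: [-0.3, -0.0, -0.6]
grip_width: 0.0511
```

Emit:
play_rows(
  deltas=[
    [15, [0, 0, 0], [0, 0, 0]],
    [15, [0, 0, 0], [0, 0, 0]],
    [15, [0, 0, 0], [0, 0, 0]],
    [15, [0, 0, 0], [0, 0, 0]],
  ],
)

```text
clock: 3.65
tcp_pos: [0.5319, 0.1785, 0.0598]
orientation: [-3.139, -0.029, -0.0]
contact_force: [-0.6, -1.9, 6.5]
grip_width: 0.0232
```

Emit:
play_rows(
  deltas=[
    [15, [-6, 0, 0], [0, 0, 0]],
    [15, [-17, 0, 0], [0, 0, 0]],
    [15, [-28, 0, 0], [0, 0, 0]],
    [15, [-39, 0, 0], [0, 0, 0]],
    [15, [-49, 0, 0], [0, 0, 0]],
    [15, [-59, 0, 0], [0, 0, 0]],
    [15, [-67, 0, 0], [0, 0, 0]],
    [15, [-73, 0, 0], [0, 0, 0]],
  ],
)

```text
clock: 4.65
tcp_pos: [0.46, 0.1774, 0.0599]
orientation: [-3.137, -0.029, -0.005]
contact_force: [18.7, 1.1, -23.0]
grip_width: 0.0234
```

Emit:
play_rows(
  deltas=[
    [15, [-3, 0, 0], [0, 0, 0]],
    [15, [-5, 0, 0], [0, 0, 0]],
    [15, [-6, 0, 0], [0, 0, 0]],
    [15, [-6, 0, 0], [0, 0, 0]],
  ],
)

```text
clock: 5.15
tcp_pos: [0.4599, 0.1775, 0.0601]
orientation: [-3.134, -0.026, -0.02]
contact_force: [22.9, 1.1, -23.4]
grip_width: 0.023
```

```bash
python3 - <<'E'
from h import *
o=r.get_obs();print(o['clock'],o['tcp_pos'],o['contact_force'],o['moment'])
p,d=r.grab_frame('top');np.savez('top1.npz',p=p,d=d)
q=r.grab_frame('wrist')[0];a=cv2.resize(p[80:380,100:300],(400,600));b=cv2.resize(q,(400,300));b=np.vstack([b,cv2.resize(r.grab_frame('scene')[0][220:460,290:610],(400,300))])
cv2.imwrite('pics/stop.png',np.hstack([a,b])[...,::-1])
E
```

```text
5.15 [0.45986595 0.17752776 0.06014027] [ 22.92042455   1.14750915 -23.39183575] [-0.06648148 -4.39689473  0.04279772]
```

View pics/stop.png

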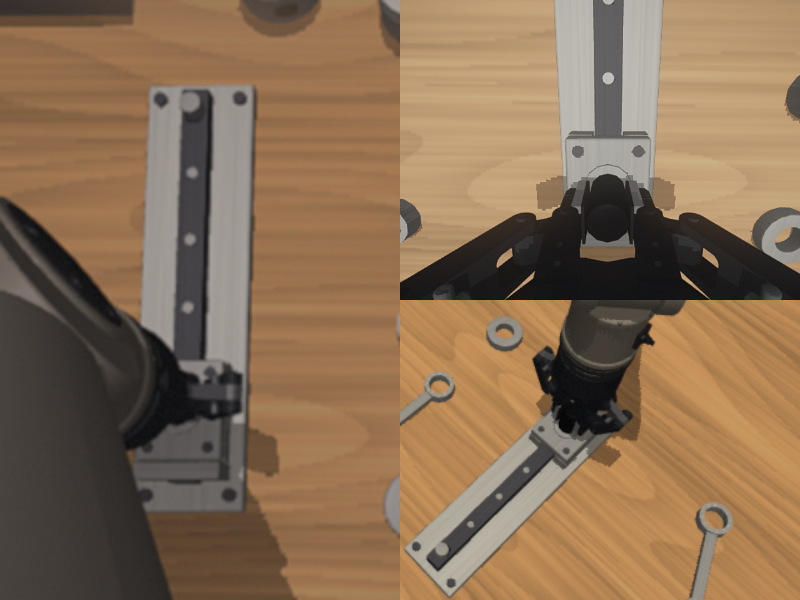

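The close-ups show the carriage flush against the stop plate, and the further push only raised the force with no motion (TCP x stays at 0.4599). Now the full run the other way.

Emit:
play_rows(
  deltas=[
    [15, [4, 0, 0], [0, -0.005, 0]],
    [15, [12, 0, 0], [0, -0.01, 0]],
    [15, [23, 0, 0], [0, -0.013, 0]],
    [15, [35, 0, 0], [0, -0.013, 0]],
    [15, [47, 0, 0.5], [0, -0.013, 0]],
    [15, [59, 0, 0.5], [0, -0.013, 0]],
    [15, [71, 0, 1], [0, -0.013, 0]],
    [15, [83, 0, 1], [0, -0.013, 0]],
  ],
)

```text
clock: 6.3
tcp_pos: [0.5436, 0.1788, 0.0601]
orientation: [-3.134, -0.025, 0.001]
contact_force: [-3.7, 0.7, -2.8]
grip_width: 0.0233
```

Emit:
play_rows(
  deltas=[
    [15, [12, 0, 0], [0, 0, 0]],
    [15, [24, 0, 0], [0, 0, 0]],
    [15, [36, 0, 0], [0, 0, 0]],
    [15, [48, 0, 0], [0, 0, 0]],
    [15, [60, 0, 0], [0, 0, 0]],
    [15, [71, 0, 0], [0, 0, 0]],
    [15, [81, 0, 0], [0, 0, 0]],
    [15, [90, 0, 0], [0, 0, 0]],
  ],
)

```text
clock: 7.3
tcp_pos: [0.6343, 0.1802, 0.0601]
orientation: [-3.134, -0.025, 0.001]
contact_force: [-2.9, 0.3, -0.6]
grip_width: 0.0232
```

Emit:
play_rows(
  deltas=[
    [15, [5, 0, 0], [0, 0, 0]],
    [15, [8, 0, 0], [0, 0, 0]],
    [15, [10, 0, 0], [0, 0, 0]],
    [15, [11, 0, 0], [0, 0, 0]],
  ],
)

```text
clock: 7.8
tcp_pos: [0.64, 0.1802, 0.0599]
orientation: [-3.137, -0.026, 0.017]
contact_force: [-21.8, -3.0, 15.6]
grip_width: 0.0233
```

TCP travelled from 0.4599 to 0.640, which is 180 mm stop to stop, and the force rose at the pin. Next I relax the load, open and lift.

Emit:
play_rows(
  deltas=[
    [15, [1, 0, 0], [0, 0, 0]],
    [15, [1, 0, 0], [0, 0, 0]],
    [40, [1, 0, 0], [0, 0, 0]],
    [65, [1, 0, 0], [0, 0, 0]],
    [85, [1, 0, 0], [0, 0, 0]],
    [85, [1, 0, 0], [0, 0, 0]],
    [85, [1, 0, -10], [0, 0, 0]],
    [85, [1, 0, -30], [0, 0, 0]],
  ],
)

```text
clock: 8.8
tcp_pos: [0.6409, 0.18, 0.0904]
orientation: [-3.137, -0.027, 0.019]
contact_force: [0.8, -0.2, -0.2]
grip_width: 0.0849
```

Emit:
play_rows(
  deltas=[
    [85, [0, 0, -25], [0, 0, 0]],
    [85, [0, 0, -55], [0, 0, 0]],
    [85, [-20, 0, -90], [0, 0, 0]],
    [85, [-50, 0, -120], [0, 0, 0]],
    [85, [-80, 0, -140], [0, 0, 0]],
    [85, [-90, 0, -150], [0, 0, 0]],
    [85, [-90, 0, -150], [0, 0, 0]],
    [85, [-90, 0, -150], [0, 0, 0]],
  ],
)

```text
clock: 9.8
tcp_pos: [0.5534, 0.1774, 0.241]
orientation: [-3.137, -0.025, 0.019]
contact_force: [-0.5, 0.3, -0.2]
grip_width: 0.0849
```

```bash
python3 - <<'E'
from h import *
o=r.get_obs();print(o['clock'],o['tcp_pos'],o['contact_force'],abs(o['qvel']).max())
p=r.grab_frame('top')[0];q=r.grab_frame('wrist')[0];s=r.grab_frame('scene')[0]
b=np.vstack([cv2.resize(q,(400,300)),cv2.resize(s[160:460,190:590],(400,300))])
cv2.imwrite('pics/end.png',np.hstack([cv2.resize(p[80:380,100:300],(400,600)),b])[...,::-1])
d=cv2.absdiff(p,np.load('top.npz')['p']).max(2);print('short slide diff',d[130:290,385:495].mean(), (d[130:290,385:495]>30).sum())
E
```

```text
9.8 [0.5533932  0.17744983 0.24097106] [-0.54397227  0.25070272 -0.2084442 ] 0.015123956951557296
short slide diff 16.920511363636365 0
```

View pics/end.png

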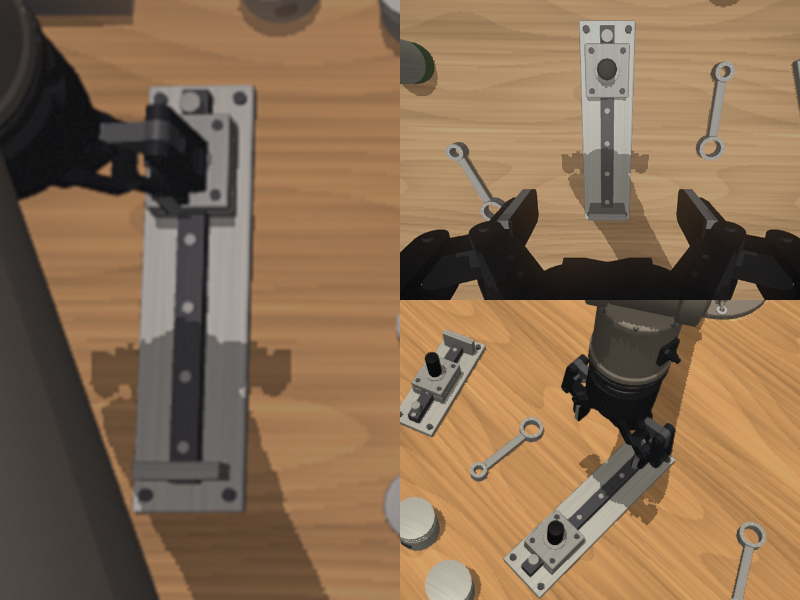

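The carriage sits against the pin (wrist view, pin at (607,36), carriage edge at about row 43). The gripper is clear, and the short slide's carriage has not moved.

```bash
python3 -c "
from bench import r
print(r.hand_in())"
```

```text
the job is handed in; nothing more can be done
None
```

I gripped the long slide's knob and ran the carriage to the stop plate, then back through its whole travel to the stop pin. Commanded speed never exceeded about 10 cm/s. I then released the knob, lifted clear and handed the job in at about 10 s.

- **Travel:** the tool stalled at x = 0.4599 at the plate and 0.640 at the pin. That is 180 mm, which matches the stated travel. The force rose to about 23 N at each end.
- **Sticky spots:** none showed. The force was about 3–4 N at the two points I read it during the long run, but I did not record it continuously. On the run to the plate I have readings only at the end.
- **Final state:** the last pictures show the carriage against the pin with the gripper clear and touching nothing. The short slide shows no change from the first image.
- **Disagreements:** a vertical force of up to 23 N, with a tilt of about 0.01 rad, appeared while pressing on the stops. It was gone once released. No check failed.

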